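# Load a medal blank into the press shuttle

## Task

Load the little press: with the fingertips, nudge the brass blank that lies on the die plate across the plate until it drops into the round nest and lies flat in it, while the shuttle is still drawn out. Then push the shuttle fully home against its stop by its black knob. The blank must only be slid, never picked up, and the mallet, the jar and the steel pusher beside the press stay as they are.

Things in the scene. Friction and masses are not known exactly. Their poses are not given: they have to be found in the camera images.
- press: Grey bench toggle press, bolted down. Origin: on the ram axis at bench level (z = 0); its level +x is the way the shuttle goes home. Bed 140 mm wide (y), 15 mm high, x = -200 to +175 mm; rails at y = +-58 mm, 30 mm high. Punch (44 mm diameter) over the origin, 74 mm up. Head 74 mm wide, x = -35 to +125 mm, 145 to 230 mm up; column x = 90 to 158 mm; lever on the +y side up to 310 mm.
- shuttle (a joint): Travel of the shuttle along the press's +x, in m: 0 = drawn out (as at the start), 0.130 = fully home against the stop, nest under the punch. Dry friction about 4 N, no spring; stays where it is left.
- nest (a point): Centre of the mouth of the round nest in the shuttle, level with the die plate's top face, 44 mm above the bench; moves with the shuttle; axes parallel to the press's. Nest 47 mm in diameter, 4 mm deep, flat floor. The flat dark steel die plate around it spans y = +-50 and x = -72 to +36 mm of the nest and is 28 mm thick. Drawn out, the nest is 130 mm from the ram axis.
- knob (a point): Centre of the outer flat face of the shuttle's black palm knob (26 mm diameter, 16 mm thick, axis along the press's x), 29 mm above the bench, facing the press's -x, 148 mm from the nest's axis; a 10 mm rod holds it 60 mm clear of the die plate. Pushing this face along the press's +x drives the shuttle home.
- blank: Round flat brass blank, 45 mm diameter, 6 mm thick, about 80 g. Origin: centre of its underside; z along its axis. It starts lying flat on the die plate on the knob's side of the nest, perhaps overlapping its edge; seated in the nest its top stands 2 mm above the plate.
- mallet: Wooden mallet, 220 mm long, lying on the bench beside the press on its +y side; not to be disturbed. Its +x runs from handle to head; the head lies crosswise, 90 mm long. Origin: on its underside, half-way along.
- pusher: Steel pusher standing on the bench beside the press on its -y side: 40 mm foot, 28 mm stem, 50 mm high; origin under its foot. Not to be disturbed.
- jar: Small amber glass jar with a steel lid, 48 mm diameter, 60 mm high, standing on the bench beside the press on its -y side; origin under its base. Not to be disturbed.
Not all that is in view belongs to the job. Of the things shaped like the blank, the brass one is meant.

How it is judged:
By the outcome, as a careful person would: the job done as asked, in the order asked, and still so for the second after the job is handed in, with the robot touching nothing.
It also fails if it takes over 48 s, if anything falls off the work surface, if the arm or the gripper's body presses on something with over 40 N, if the wrist force passes 120 N, or if a joint passes its speed limit or range.

## Robot

A 6-joint arm with a two-finger parallel gripper is mounted at the origin on the work surface. World frame = base frame: x ahead of the robot, y to its left, z up, the work surface at z = 0. Lengths are in mm, angles in rad, forces in N, time in s.
With the tool pointing down it reaches from about 275 to 750 mm from the base axis. Payload 10.2 kg.
Tool frame: the origin (TCP) lies between the finger pads; the fingertips stand 17 mm ahead of it and the grasp point (between the pads) lies 2 mm behind it; z points along the fingers, y is the line along which they close (so a half turn about z gives the same grasp; the last joint's range is limited). The gripper opens to 85 mm and grips with 20 to 120 N. Pads are 22 mm wide; open, the fingers measure 114 mm over their backs; the gripper's body (76 mm by 85 mm) begins 54 mm behind the grasp point. The pads swing forward as they close: fully open they stand 13 mm farther back than shut.
Start: joints at [-1.426, 0.313, 1.498, -0, 1.331, -0.223], TCP at [188.759, -489.899, 248.294] pointing down, gripper open.
Joint ranges: [-2.94, 2.94], [-0.97, 2.17], [0.19, 2.56], [-1.23, 4.37], [0.02, 3.11], [-2.88, 2.88]. Speed limits (rad/s): [2.39, 2.39, 3.01, 3.14, 3.14, 3.14].

## Interface

Orientations are given as a unit quaternion [w, x, y, z].
In Python, from rig import * gives the robot as it stands.
- The arm moves only by the tool step_arm, never from a script. Its argument "commands" is text: rows parted by semicolons, each of 7 numbers parted by spaces: the opening, from 0 (shut) to 1 (fully open), then the shift along the tool's x, y, z in cm, then the turn, a rotation vector about the tool's x, y, z in rad. In form: hand x y z rx ry rz; .... A call has 1 to 20 rows; each row is the pose to reach, as a shift and turn from the pose commanded when the call began, along the tool's axes at that moment; what a row does not reach only later rows make up. A row lasts 1/12 s, in which the tool goes at most 41.7 mm and 7.16 degrees, less where a joint would pass 70% of its speed; a pose out of reach is approached as far as the arm can. A call with a gripper value outside its range is refused whole. The fingers move at their own pace and stop on an object; "newtons" is the grip in N (left out, the last holds). Time passes only in rows, so rows that repeat a pose let the fingers close. It gives the time, the measured TCP pose, the force, the opening and the grip force at its end, in the units of the state.
- sense(): the state, without advancing time (a new reading comes with each control period).
- capture(name): name is "side" or "top"; returns the picture (400x640x3 uint8, red, green, blue); there is no depth.
- camera_model(name): a dict with "mtx" (3x3 intrinsics, pixels), "eye" and "rotation" of the camera in the world. Camera axes: x right, y down, z forward; pixel columns grow to the right and rows downward; lengths in mm; the calibration is good to about 2 mm. A picture is of the moment at which its call begins. camera_model takes no time and is no camera call.
- finish_job(): hands the job in; it is judged then, once.
Trained networks look in the newest picture that a camera, given by its name, has taken for a name from the list of things; names that differ only in an ending like _2 or _b are one class to them, and where a whole thing is asked for, a point or a joint stands for the part that bears it (a point fixed in the world has none). Each returns a list of dicts, best first, with "score" (0 to 1); they miss things now and then, are a little off and sometimes report something else, mostly with a low value. They report only what shows in the picture. A call takes as long as a camera call. They do not tell look-alikes from the thing itself.
- search_frame(camera, label): "rect" ([centre column, centre row, width, height] in pixels, round what is visible of it).
- trace(camera, label): "mask" (400x640 bool, what is visible of it) and "rect" ([centre column, centre row, width, height] in pixels, round what is visible of it).
- spot_point(camera, label): "xy" ([column, row] in pixels: a listed point, or the origin of a listed thing).
The state is a dict: "time_s": time; "joints": joint angles; "dq": joint speeds; "tau": joint torques, N m; "eef_pos": TCP position; "ee_rot": TCP orientation; "force": force on the tool from outside, world axes, zero at the start; "wrist_torque": the same for the moment, N m; "grip_width": opening from 0.0 (shut) to 1.0 (fully open); "grip_force": force on a finger pad.
Only numpy, scipy, OpenCV 4.12 (cv2) and the standard library are available. Lean on these libraries where they do the work, as an engineer would, in place of code of your own. Each camera call takes 0.05 s, during which the arm holds its last target. There are 200 camera calls.

## Working session

There is one attempt and no reset: what is moved stays moved. The work goes in short steps, Python scripts to look and compute and a tool call to move; the robot and the scene stay as the last step left them, time stands still between calls to the robot, and variables do not carry over. Pictures are saved under pics/ and viewed, at most 10 in all, crops included, and the job is handed in when it is done.

Besides the shell and the picture viewer there is one more tool, called after ">>>" in YAML: its name, and indented under it one key for each argument. step_arm: Moves the arm, as the interface text tells. Its arguments: {"type":"object","properties":{"commands":{"type":"string"},"newtons":{"type":"number"}},"required":["commands"]}

```bash
mkdir -p pics; cat > h.py <<'E'
from rig import *
import numpy as np, cv2
def ray(cam,px):
    m=camera_model(cam);K=np.array(m["mtx"]);R=np.array(m["rotation"]);e=np.array(m["eye"])
    return e,R@np.linalg.solve(K,[px[0],px[1],1.])
def atz(cam,px,z):
    e,d=ray(cam,px);return e+d*(z-e[2])/d[2]
def proj(cam,p):
    m=camera_model(cam);K=np.array(m["mtx"]);R=np.array(m["rotation"]);e=np.array(m["eye"])
    q=K@(R.T@(np.array(p,float)-e));return q[:2]/q[2]
def save(cam,n):
    im=capture(cam);cv2.imwrite(f"pics/{n}.png",im[:,:,::-1]);return im
E
python3 - <<'E'
from h import *
a=save("top","t0");b=save("side","s0")
cv2.imwrite("pics/b0.png",cv2.resize(np.vstack([a,b])[:,:,::-1],(480,600)) )
for c in("top","side"):
    m=camera_model(c);print(c,np.round(m["eye"]),np.round(m["rotation"],2).tolist(),np.round(m["mtx"]).tolist())
    for l in("nest","knob","blank","press"):
        r=spot_point(c,l);print(l,[(np.round(q["xy"]).tolist(),round(q["score"],2)) for q in r[:4]])
E
```

```text
top [405. -23. 762.] [0.06, -0.7, 0.71, -0.07] [[417.0, 0.0, 314.0], [0.0, 417.0, 195.0], [0.0, 0.0, 1.0]]
nest [([342.0, 203.0], 0.57)]
knob [([260.0, 227.0], 0.69)]
blank [([322.0, 200.0], 0.95), ([257.0, 179.0], 0.84), ([285.0, 289.0], 0.57), ([338.0, 132.0], 0.18)]
press [([404.0, 184.0], 0.82)]
side [365. 420. 603.] [0.07, -0.15, 0.92, -0.35] [[451.0, 0.0, 327.0], [0.0, 451.0, 194.0], [0.0, 0.0, 1.0]]
nest [([344.0, 186.0], 0.61)]
knob []
blank [([410.0, 269.0], 0.82), ([283.0, 260.0], 0.68), ([334.0, 199.0], 0.58)]
press [([345.0, 148.0], 0.81)]
```

View pics/t0.png

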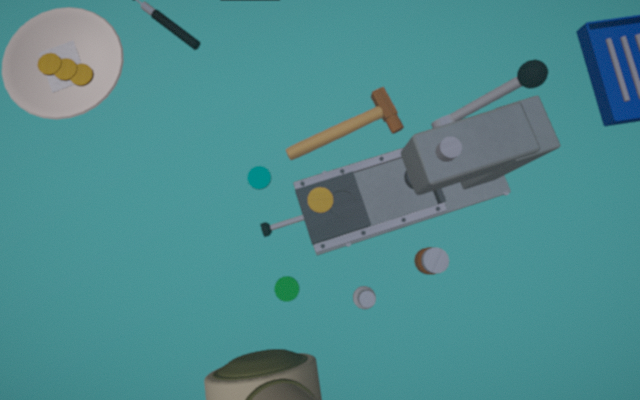

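View pics/s0.png

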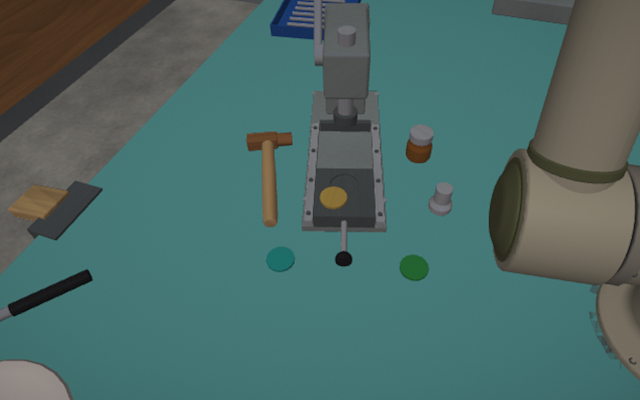

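Top view: the brass disc on the die plate is at (320,200). Look-alikes are the teal disc (259,178), the green disc (286,289) and the brass discs on the dish (50–82,63–75). By its description the blank is the one at (320,200). The knob is at (266,229), the punch and head are at about (430,160), the mallet at (345,130), the jar at (432,261) and the pusher at (365,297). I'll check this in one enlarged crop.

```bash
python3 - <<'E'
s=open('h.py').read()
s=s.replace('R=np.array(m["rotation"])','R=rot(m["rotation"])')
s=s.replace('def ray','from scipy.spatial.transform import Rotation as Ro\ndef rot(q):return Ro.from_quat(np.roll(q,-1)).as_matrix()\ndef ray',1)
open('h.py','w').write(s)
E
python3 - <<'E'
from h import *
im=cv2.imread("pics/t0.png");
c=cv2.resize(im[140:260,240:390],None,fx=5,fy=5,interpolation=cv2.INTER_CUBIC);cv2.imwrite("pics/c0.png",c)
im=cv2.imread("pics/s0.png");
c=cv2.resize(im[150:280,270:430],None,fx=4.5,fy=4.5,interpolation=cv2.INTER_CUBIC);cv2.imwrite("pics/c1.png",c)
s=sense();print(proj("top",s["eef_pos"]),s["ee_rot"])
print("nest",atz("top",[342,203],44),atz("side",[344,186],44))
print("blank",atz("top",[320,200],50),atz("side",[334,198],48))
print("knob",atz("top",[264,229],29),atz("side",[344,259],29))
E
```

```text
[726.15822825 464.56983643] [-2.47052429e-05  9.83140151e-01  1.82853609e-01  1.45184242e-05]
nest [522.0692174  -77.08493262  44.        ] [517.99561624 -71.12247204  44.        ]
blank [526.48708621 -38.62040577  50.        ] [524.14694242 -37.10882352  48.        ]
knob [478.68366425  59.76640459  29.        ] [475.89294969  57.89967474  29.        ]
```

View pics/c0.png

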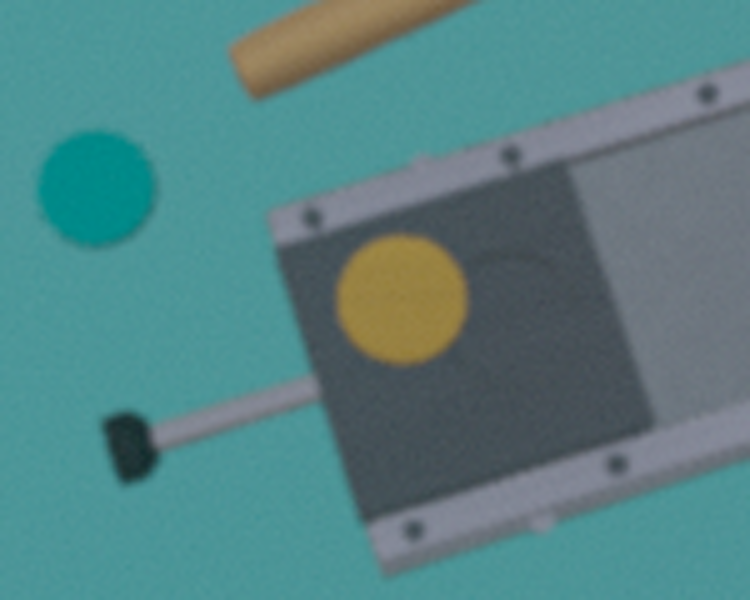

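View pics/c1.png

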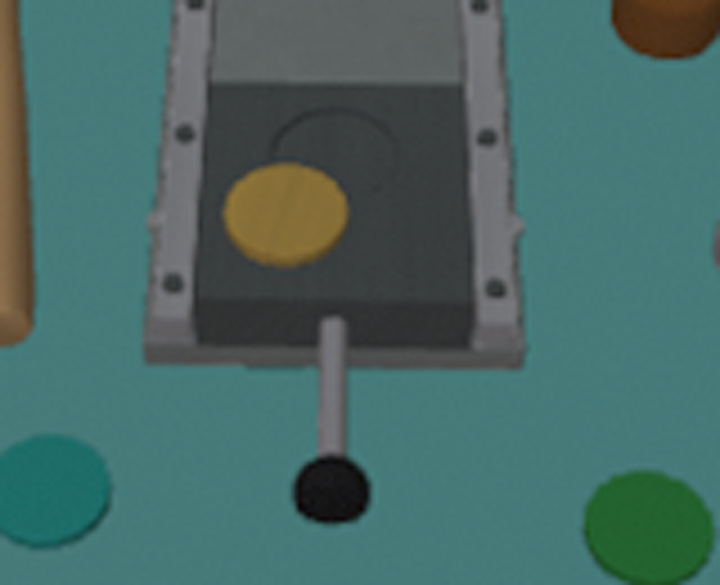

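Both crops show the brass blank on the die plate: its centre is at (402,300) in c0, and it overlaps the nest rim whose arc peaks near (515,250). The blank sits toward the +y (mallet) side of the knob axis. Next I'll fit the press pose from the plate corners.

```bash
python3 - <<'E'
from h import *
t=lambda p,z:atz("top",(np.array(p)+.5)/5+[239.5,139.5],z)[:2]
s=lambda p,z:atz("side",(np.array(p)+.5)/4.5+[269.5,149.5],z)[:2]
for f,C in((t,[(277,245),(365,520),(568,163),(655,427)]),(s,[(195,300),(474,304),(209,85),(463,85)])):
    P=np.array([f(c,44) for c in C])  # (-72,+50),(-72,-50),(36,50),(36,-50)
    M=np.array([(-72,50),(-72,-50),(36,50),(36,-50)],float)
    a=P-P.mean(0);b=M-M.mean(0)
    th=np.arctan2((b[:,0]*a[:,1]-b[:,1]*a[:,0]).sum(),(a*b).sum())
    R=np.array([[np.cos(th),-np.sin(th)],[np.sin(th),np.cos(th)]])
    n=P.mean(0)-R@M.mean(0)
    print("yaw",th,"nest",n,"res",np.round(P-(M@R.T+n),1).tolist())
    k=f((128,447),29) if f is t else f((332,490),29)
    bl=f((402,300),50) if f is t else f((286,207),50)
    print("knob local",R.T@(k-n),"blank",bl,"local",R.T@(bl-n))
    tn=R.T@(f((515,250),44)-n) if f is t else R.T@(f((337,109),44)-n);print("arc r",tn,np.hypot(*tn))
E
```

```text
yaw -1.2760669608041575 nest [520.29791858 -78.29786945] res [[0.7, -0.2], [0.3, -1.6], [-1.4, 0.4], [0.5, 1.4]]
knob local [-142.18432263   -0.33521275] blank [527.18954179 -38.62538027] local [-35.95995795  18.11856208]
arc r [ 7.65380249 24.40858282] 25.58045362981443
yaw -1.2591639466197857 nest [519.59470312 -76.53960357] res [[-0.6, -0.6], [1.0, 0.3], [-1.2, 0.4], [0.7, -0.1]]
knob local [-140.48436563    0.5478151 ] blank [526.53754369 -39.92736924] local [-32.72001774  17.83421367]
arc r [22.86215159 -0.65252167] 22.87146168725744
```

>>> step_arm:
  commands: "0.35 49.9 -33.5 9.8 0 0 -1.025;0.35 49.9 -33.5 9.8 0 0 -1.025;0.35 49.9 -33.5 9.8 0 0 -1.025;0.35 49.9 -33.5 9.8 0 0 -1.025;0.35 49.9 -33.5 9.8 0 0 -1.025;0.35 49.9 -33.5 9.8 0 0 -1.025;0.35 49.9 -33.5 9.8 0 0 -1.025;0.35 49.9 -33.5 9.8 0 0 -1.025;0.35 49.9 -33.5 9.8 0 0 -1.025;0.35 49.9 -33.5 9.8 0 0 -1.025;0.35 49.9 -33.5 9.8 0 0 -1.025;0.35 49.9 -33.5 9.8 0 0 -1.025;0.35 49.9 -33.5 9.8 0 0 -1.025;0.35 49.9 -33.5 9.8 0 0 -1.025;0.35 49.9 -33.5 9.8 0 0 -1.025;0.35 49.9 -33.5 9.8 0 0 -1.025;0.35 49.9 -33.5 9.8 0 0 -1.025;0.35 49.9 -33.5 9.8 0 0 -1.025;0.35 49.9 -33.5 9.8 0 0 -1.025;0.35 49.9 -33.5 9.8 0 0 -1.025"

```text
time_s: 2.17
eef_pos: [533.7, 1.1, 150.6]
ee_rot: [0.0, 0.768, 0.641, 0.0]
force: [-0.2, -0.6, -0.1]
grip_width: 0.349
grip_force: 0.0
```

>>> step_arm:
  commands: "0.35 0 0 4 0 0 0;0.35 0 0 7 0 0 0;0.35 0 0 8.5 0 0 0;0.35 0 0 8.7 0 0 0;0.35 0 0 8.7 0 0 0;0.35 0 0 8.7 0 0 0"

```text
time_s: 2.67
eef_pos: [534.5, 1.6, 64.5]
ee_rot: [0.001, 0.767, 0.641, 0.001]
force: [-0.2, -0.2, 0.5]
grip_width: 0.353
grip_force: 0.0
```

>>> step_arm:
  commands: "0.35 0 0 0.1 0 0 0;0.35 0 0 0.1 0 0 0"

```text
time_s: 2.83
eef_pos: [534.3, 1.9, 63.2]
ee_rot: [0.001, 0.767, 0.641, 0.001]
force: [0.8, 0.4, 0.6]
grip_width: 0.353
grip_force: 0.0
```

```bash
python3 - <<'E'
from h import *
im=save("side","s1")
cv2.imwrite("pics/c2.png",cv2.resize(im[150:280,270:430,::-1],None,fx=4.5,fy=4.5,interpolation=cv2.INTER_CUBIC))
print(sense()["eef_pos"],sense()["force"])
E
```

```text
[534.26058636   2.01276429  63.11139335] [ 0.28811057 -0.38050371  0.2035505 ]
```

View pics/c2.png

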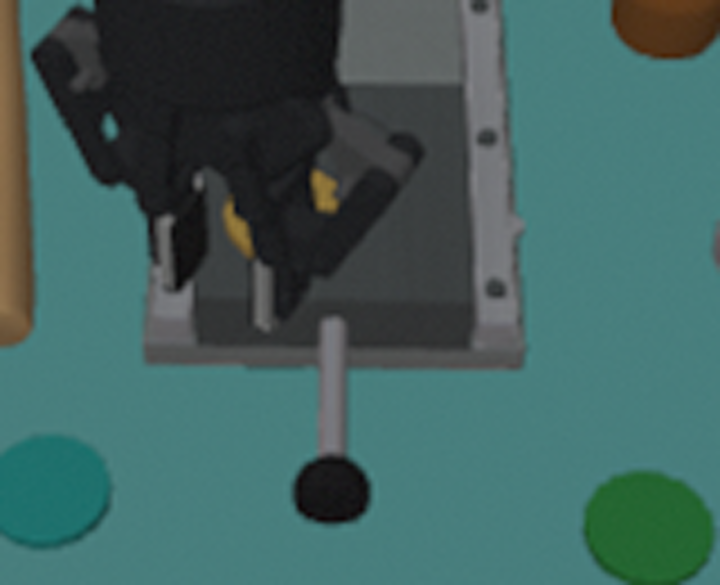

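The fingers stand behind the blank: pads at about (175,250) and (265,295), with the blank visible beyond at (240,225). No contact yet, so I'm feeling for the plate.

>>> step_arm:
  commands: "0.35 0 0 0.1 0 0 0;0.35 0 0 0.1 0 0 0"

```text
time_s: 3.05
eef_pos: [534.0, 2.1, 61.5]
ee_rot: [0.0, 0.767, 0.641, 0.0]
force: [1.0, -1.5, 0.0]
grip_width: 0.35
grip_force: 0.0
```

>>> step_arm:
  commands: "0.35 0 0 0.1 0 0 0;0.35 0 0 0.1 0 0 0"

```text
time_s: 3.22
eef_pos: [534.1, 2.1, 60.5]
ee_rot: [0.0, 0.767, 0.641, 0.0]
force: [0.5, -0.1, 2.9]
grip_width: 0.346
grip_force: 1.3
```

>>> step_arm:
  commands: "0.35 0 0 0.1 0 0 0;0.35 0 0 0.1 0 0 0"

```text
time_s: 3.38
eef_pos: [534.3, 2.1, 60.2]
ee_rot: [0.0, 0.767, 0.642, 0.0]
force: [-4.1, 1.6, 10.2]
grip_width: 0.35
grip_force: 5.2
```

>>> step_arm:
  commands: "0.35 0 0 -0.35 0 0 0;0.35 -0.5 0 -0.35 0 0 0;0.35 -0.9 0 -0.35 0 0 0;0.35 -1.3 0 -0.35 0 0 0;0.35 -1.6 0 -0.35 0 0 0;0.35 -1.9 0 -0.35 0 0 0;0.35 -2.2 0 -0.35 0 0 0;0.35 -2.5 0 -0.35 0 0 0;0.35 -2.8 0 -0.35 0 0 0;0.35 -3.1 0 -0.35 0 0 0;0.35 -3.4 0 -0.35 0 0 0;0.35 -3.7 0 -0.35 0 0 0;0.35 -3.7 0 -0.35 0 0 0"

```text
time_s: 4.47
eef_pos: [527.4, -34.8, 62.8]
ee_rot: [0.0, 0.767, 0.641, -0.0]
force: [-0.2, 1.2, 0.5]
grip_width: 0.35
grip_force: 0.1
```

```bash
python3 - <<'E'
from h import *
im=save("side","s2");t=save("top","t2")
c=lambda i,r:cv2.resize(i[r[0]:r[1],r[2]:r[3],::-1],(400,400),interpolation=cv2.INTER_CUBIC)
cv2.imwrite("pics/c3.png",np.hstack([c(im,(150,250,290,390)),c(t,(150,250,270,370))]))
print(sense()["eef_pos"],sense()["force"])
E
```

```text
[527.39328023 -34.42233261  62.8357126 ] [-0.00547347  0.89448834 -0.34679837]
```

View pics/c3.png

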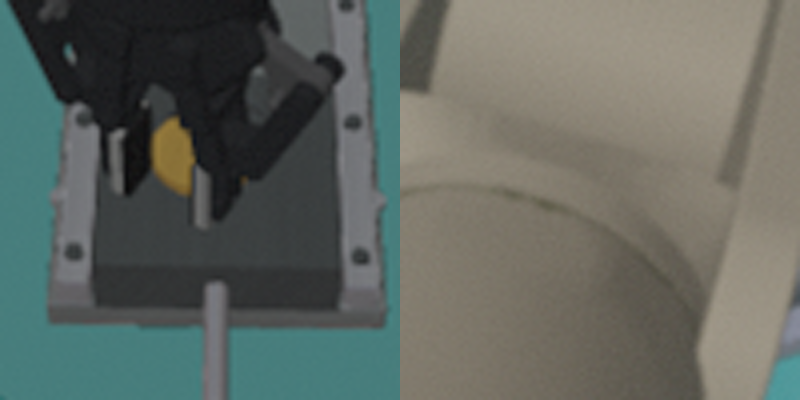

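The side view shows the blank at about (175,155) in the crop, being pushed between the pads at (118,160) and (200,195). The arm blocks the top view. I'll push the rest slowly.

>>> step_arm:
  commands: "0.35 -0.2 0 0 0 0 0;0.35 -0.4 0 0 0 0 0;0.35 -0.6 0 0 0 0 0;0.35 -0.8 0 0 0 0 0;0.35 -1.0 0 0 0 0 0;0.35 -1.2 0 0 0 0 0;0.35 -1.35 0 0 0 0 0;0.35 -1.5 0 0 0 0 0;0.35 -1.6 0 0 0 0 0;0.35 -1.6 0 0 0 0 0"

```text
time_s: 5.4
eef_pos: [524.5, -50.3, 62.8]
ee_rot: [-0.0, 0.767, 0.641, -0.0]
force: [0.8, 0.2, -0.4]
grip_width: 0.35
grip_force: 0.0
```

>>> step_arm:
  commands: "0.35 -0.1 0 0 0 0 0;0.35 -0.2 0 0 0 0 0;0.35 -0.2 0 0 0 0 0"

```text
time_s: 5.65
eef_pos: [524.2, -52.2, 62.8]
ee_rot: [0.0, 0.767, 0.641, -0.0]
force: [0.1, -0.9, -0.5]
grip_width: 0.348
grip_force: 0.0
```

>>> step_arm:
  commands: "0.35 0.6 0 0 0 0 0;0.35 1.0 0 -3 0 0 0;0.35 1.0 0 -7 0 0 0;0.35 -1.7 -14.8 -10 0 0 0;0.35 -1.7 -14.8 -10 0 0 0;0.35 -1.7 -14.8 -10 0 0 0;0.35 -1.7 -14.8 -10 0 0 0;0.35 -1.7 -14.8 -10 0 0 0"

```text
time_s: 6.32
eef_pos: [372.1, -41.5, 163.4]
ee_rot: [-0.0, 0.767, 0.641, -0.0]
force: [0.2, -0.5, -0.2]
grip_width: 0.349
grip_force: 0.0
```

```bash
python3 - <<'E'
from h import *
im=save("side","s3");t=save("top","t3")
c=lambda i,r:cv2.resize(i[r[0]:r[1],r[2]:r[3],::-1],(400,400),interpolation=cv2.INTER_CUBIC)
cv2.imwrite("pics/c4.png",np.hstack([c(im,(150,250,290,390)),c(t,(150,250,300,400))]))
print(sense()["eef_pos"],sense()["force"])
E
```

```text
[375.59256017 -42.47082043 163.39238629] [ 1.1449729  -0.92691302  0.48706917]
```

View pics/c4.png

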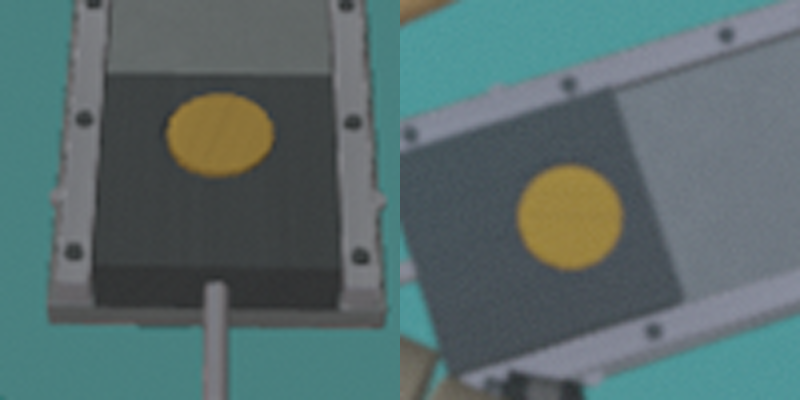

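Both views show the blank where the nest was, at about (220,135) in the side crop and (570,217) in the top crop, with only a thin edge visible. I'll check its position and height numerically.

```bash
python3 - <<'E'
from h import *
th=-1.268;R=np.array([[np.cos(th),-np.sin(th)],[np.sin(th),np.cos(th)]]);n=np.array([520,-77.5])
def brass(f,roi):
    im=cv2.imread(f);hsv=cv2.cvtColor(im,cv2.COLOR_BGR2HSV)
    m=cv2.inRange(hsv,(15,110,60),(32,255,255));k=np.zeros_like(m);k[roi[0]:roi[1],roi[2]:roi[3]]=m[roi[0]:roi[1],roi[2]:roi[3]]
    c=max(cv2.findContours(k,0,1)[0],key=cv2.contourArea);return cv2.fitEllipse(c)
for tag,zz in(("0",(50,)),("3",(46,50))):
    for cam,r in(("top",(150,250,290,380)),("side",(150,250,290,390))):
        e=brass(f"pics/{cam[0]}{tag}.png",r)
        print(tag,cam,np.round(e[0],1),np.round(e[1],1),[np.round(R.T@(atz(cam,e[0],z)[:2]-n),1).tolist() for z in zz])
# expected visible brass heights: side view
for lo,hi in((44,50),(44,46)):
    pts=[np.r_[n+R@(22.5*np.array([np.cos(a),np.sin(a)])),z] for z in(lo,hi) for a in np.linspace(0,6.28,60)]
    P=np.array([proj("side",p) for p in pts]);print(lo,hi,"bbox",np.round(np.ptp(P,0),1))
E
```

```text
0 top [320.  199.5] [23.7 24.5] [[-34.9, 18.6]]
0 side [333.1 197.3] [21.5 26.6] [[-37.6, 17.5]]
3 top [342.1 203.9] [24.3 24.5] [[-0.4, 0.3], [-0.9, -0.3]]
3 side [344.4 183.4] [19.7 26. ] [[-2.6, -0.6], [-6.4, -0.6]]
44 50 bbox [26.8 21.9]
44 46 bbox [26.7 20.3]
```

Seated flat: the centre is within 1 mm of the nest and the height agrees with a top at 46 mm. Next I go behind the knob with the fingers shut.

>>> step_arm:
  commands: "0 14.6 6.8 0 0 0 -0.477;0 14.6 6.8 0 0 0 -0.477;0 14.6 6.8 0 0 0 -0.477;0 14.6 6.8 0 0 0 -0.477;0 14.6 6.8 0 0 0 -0.477;0 14.6 6.8 4 0 0 -0.477;0 14.6 6.8 8 0 0 -0.477;0 14.6 6.8 11 0 0 -0.477;0 14.6 6.8 12.4 0 0 -0.477;0 14.6 6.8 12.4 0 0 -0.477;0 14.6 6.8 12.4 0 0 -0.477;0 14.6 6.8 12.4 0 0 -0.477"

```text
time_s: 7.42
eef_pos: [469.3, 89.2, 39.6]
ee_rot: [0.001, 0.594, 0.805, 0.0]
force: [0.2, -0.2, 0.6]
grip_width: -0.002
grip_force: 0.0
```

```bash
python3 - <<'E'
from h import *
im=save("side","s4")
cv2.imwrite("pics/c5.png",cv2.resize(im[150:300,260:460,::-1],None,fx=4,fy=4,interpolation=cv2.INTER_CUBIC))
s=sense();print(s["eef_pos"],s["ee_rot"],s["force"])
th=-1.268;R=np.array([[np.cos(th),-np.sin(th)],[np.sin(th),np.cos(th)]])
print(R.T@(s["eef_pos"][:2]-np.array([520,-77.5])))
E
```

```text
[469.35765034  89.15426643  39.94155207] [1.02275671e-03 5.93900078e-01 8.04537878e-01 6.73658498e-04] [-0.52408448  0.31749884  0.59008329]
[-174.17362783    1.35626978]
```

View pics/c5.png

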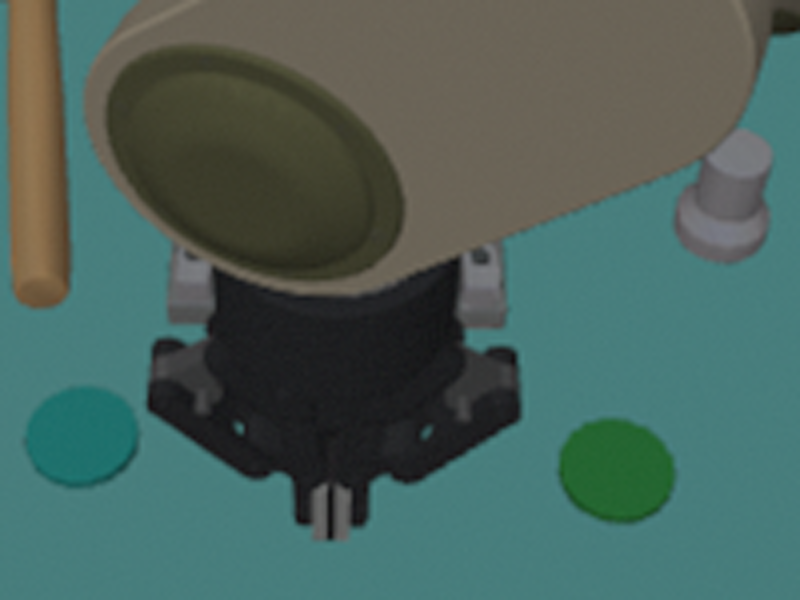

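Shut fingertips at (330,510) in the crop stand in line with the knob. Now I push.

>>> step_arm:
  commands: "0 -0.5 0 0 0 0 0;0 -1.0 0 0 0 0 0;0 -1.3 0 0 0 0 0;0 -1.6 0 0 0 0 0;0 -2.0 0 0 0 0 0;0 -2.5 0 0 0 0 0;0 -3.1 0 0 0 0 0;0 -3.8 0 0 0 0 0;0 -4.6 0 0 0 0 0;0 -5.4 0 0 0 0 0;0 -6.2 0 0 0 0 0;0 -7.0 0 0 0 0 0;0 -7.8 0 0 0 0 0;0 -8.6 0 0 0 0 0;0 -9.4 0 0 0 0 0;0 -10.2 0 0 0 0 0;0 -10.9 0 0 0 0 0;0 -11.5 0 0 0 0 0;0 -12 0 0 0 0 0;0 -12.3 0 0 0 0 0"

```text
time_s: 9.13
eef_pos: [504.8, -28.9, 38.9]
ee_rot: [0.0, 0.594, 0.804, 0.0]
force: [1.2, 5.3, 2.7]
grip_width: 0.001
grip_force: 2.1
```

>>> step_arm:
  commands: "0 -0.3 0 0 0 0 0;0 -0.6 0 0 0 0 0;0 -0.9 0 0 0 0 0;0 -1.2 0 0 0 0 0;0 -1.5 0 0 0 0 0;0 -1.7 0 0 0 0 0;0 -1.7 0 0 0 0 0"

```text
time_s: 9.72
eef_pos: [509.5, -45.1, 38.8]
ee_rot: [0.0, 0.594, 0.805, -0.0]
force: [-0.4, -0.2, 0.3]
grip_width: -0.001
grip_force: 0.0
```

>>> step_arm:
  commands: "0 -0.2 0 0 0 0 0;0 -0.3 0 0 0 0 0;0 -0.4 0 0 0 0 0"

```text
time_s: 9.97
eef_pos: [510.5, -48.4, 38.7]
ee_rot: [-0.0, 0.594, 0.805, -0.0]
force: [-0.3, 4.1, 1.7]
grip_width: 0.004
grip_force: 2.1
```

>>> step_arm:
  commands: "0 -0.1 0 0 0 0 0;0 -0.2 0 0 0 0 0"

```text
time_s: 10.13
eef_pos: [510.9, -49.8, 38.6]
ee_rot: [-0.001, 0.594, 0.804, 0.0]
force: [-1.2, 12.2, 4.6]
grip_width: -0.002
grip_force: 6.2
```

>>> step_arm:
  commands: "0 -0.1 0 0 0 0 0;0 -0.2 0 0 0 0 0"

```text
time_s: 10.3
eef_pos: [510.9, -50.0, 38.6]
ee_rot: [-0.002, 0.594, 0.804, 0.001]
force: [-3.0, 24.3, 10.4]
grip_width: -0.001
grip_force: 12.3
```

The force rose to 24 N with no further travel, at the expected distance, so the shuttle is at its stop. I'll retreat and check.

>>> step_arm:
  commands: "0 0.3 0 0 0 0 0;0 1.5 0 0 0 0 0;0 4 0 0 0 0 0;0 7 0 0 0 0 0;0 8 0 -4 0 0 0;0 8 0 -8 0 0 0;0 8 0 -12 0 0 0;0 4 -14 -14 0 0 0;0 4 -14 -14 0 0 0;0 4 -14 -14 0 0 0;0 4 -14 -14 0 0 0;0 4 -14 -14 0 0 0;0 4 -14 -14 0 0 0"

```text
time_s: 11.38
eef_pos: [366.1, -55.7, 179.1]
ee_rot: [0.001, 0.595, 0.804, -0.0]
force: [0.5, -0.4, -0.7]
grip_width: -0.002
grip_force: 0.0
```

```bash
python3 - <<'E'
from h import *
im=save("side","s5");t=save("top","t5")
c=lambda i,r:cv2.resize(i[r[0]:r[1],r[2]:r[3],::-1],(400,500),interpolation=cv2.INTER_CUBIC)
cv2.imwrite("pics/c6.png",np.hstack([c(im,(90,240,280,400)),c(t,(80,255,290,430))]))
s=sense();print(s["eef_pos"],s["force"])
th=-1.268;R=np.array([[np.cos(th),-np.sin(th)],[np.sin(th),np.cos(th)]])
for x in(-72+130,36+130,-148+130):
  p=[np.r_[np.array([520,-77.5])+R@np.array([x,y]),44 if x!=-18 else 29] for y in(50,0,-50)]
  print(x,[(np.round(proj("side",q)).tolist(),np.round(proj("top",q)).tolist()) for q in p])
E
```

```text
[366.82029219 -55.12314238 178.77130403] [-0.56030444 -0.36740585 -0.01812513]
58 [([316.0, 159.0], [364.0, 168.0]), ([344.0, 159.0], [374.0, 194.0]), ([373.0, 160.0], [383.0, 221.0])]
166 [([319.0, 120.0], [422.0, 150.0]), ([345.0, 120.0], [431.0, 176.0]), ([371.0, 121.0], [441.0, 203.0])]
-18 [([314.0, 196.0], [323.0, 182.0]), ([344.0, 197.0], [332.0, 209.0]), ([373.0, 197.0], [341.0, 235.0])]
```

View pics/c6.png

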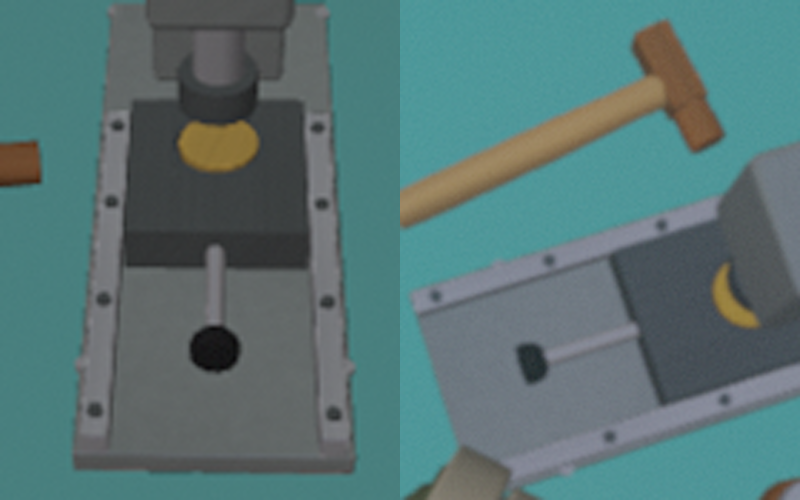

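The shuttle's near edge is at side row 160, against 159 expected at home. The blank lies flat in the nest under the punch at (218,145), and the mallet is as it was.

```bash
python3 -c "
from rig import *
print(finish_job())"
```

```text
the job is handed in; nothing more can be done
None
```

The blank was slid into the nest and lies flat in it, the shuttle was then pushed home against its stop, and the job is handed in (about 11.5 s used; the handover returned no verdict).

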